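# Set out the printmaking table

## Robot

A 6-joint arm with a two-finger parallel gripper is mounted at the origin on the work surface. World frame = base frame: x ahead of the robot, y to its left, z up, the work surface at z = 0. Lengths are in m, angles in rad, forces in N, time in s.
With the tool pointing down it reaches from about 0.275 to 0.75 m from the base axis. Payload 10.2 kg.
Tool frame: the origin (TCP) lies midway between the tips of the shut fingers; the grasp point (between the pads) lies 19 mm behind it; z points along the fingers, y is the direction in which the jaws open and shut (so a half turn about z gives the same grasp; the last joint's range is limited). The gripper opens to 88 mm and grips with 3 to 60 N. Pads are 18 mm wide; open, the fingers measure 123 mm over their backs; the gripper's body (75 mm by 187 mm) begins 45 mm behind the grasp point.
Start: joints at [-1.441, 0.313, 1.498, -0, 1.331, -0.223], TCP at [0.181, -0.493, 0.239] pointing down, gripper open.
Joint ranges: [-2.94, 2.94], [-0.97, 2.17], [0.19, 2.56], [-1.23, 4.37], [0.02, 3.11], [-2.88, 2.88]. Speed limits (rad/s): [2.39, 2.39, 3.01, 3.14, 3.14, 3.14].

## Interface

Orientations are given as [roll, pitch, yaw] about the fixed x, y, z axes, in that order (R = Rz(yaw) Ry(pitch) Rx(roll)).
In Python, from station import read_state, grab_frame, workorder gives the robot as it stands.
- The arm moves only by the shell command python3 -m handwheel 'ROWS' [FORCE]. ROWS is JSON, a list of rows, each a list of 3 entries, a list of its own where there are three numbers: the turn, a rotation vector about the tool's x, y, z in rad, then the shift along the tool's x, y, z in cm, then the finger opening in cm, from 0 to 8.81. In form: [[[ax, ay, az], [tx, ty, tz], gripper], ...]. A call has 1 to 10 rows; each row is the pose to reach, as a shift and turn from the pose measured when the call began, along the tool's axes at that moment; what a row does not reach only later rows make up. A row lasts 1/10 s, in which the tool goes at most 50 mm and 8.59 degrees, less where a joint would pass 70% of its speed; a pose out of reach is approached as far as the arm can. A call with a gripper value outside its range is refused whole. The fingers move at their own pace and stop on an object; FORCE is the grip in N (left out, the last holds). Time passes only in rows, so rows that repeat a pose let the fingers close. It gives the time, the measured TCP pose, the force and the opening at its end, in the units of the state.
- read_state(): the state, without advancing time (a new reading comes with each control period).
- grab_frame(name): name is "side" or "top" or "wrist"; returns a dict with "color" (400x640x3 uint8, blue, green, red), "fx", "fy", "cx", "cy" (pixels), "world_from_camera" (4x4, takes a point from camera to world coordinates). Camera axes: x right, y down, z forward; pixel columns grow to the right and rows downward; lengths in m; the calibration is good to about 2 mm. A picture is of the moment at which its call begins. There is no depth.
- workorder.sign_off(): hands the job in, once; it reports no verdict.
The state is a dict: "clock": time; "q": joint angles; "qd": joint speeds; "joint_efforts": joint torques, N m; "tool_pos": TCP position; "orientation": TCP orientation; "ft_force": force on the tool from outside, world axes, zero at the start; "moment": the same for the moment, N m; "grip_width": opening from 0.0 (shut) to 1.0 (fully open).
Only numpy, scipy, OpenCV 4.12 (cv2) and the standard library are available. Lean on these libraries where they do the work, as an engineer would, in place of code of your own. Each camera call takes 0.05 s, during which the arm holds its last target. There are 200 camera calls.

## Task

Set out the printmaker's green mat (left and behind are as seen from the robot): lay the printing block in the middle of the mat, lino face up, its long side along the mat's long side; stand the black ink jar on the mat to the left of the block, level with its middle, with a 3 cm gap between them, and the small white pot on the mat behind the block (on the side away from the robot), centred on it, also with a 3 cm gap. Stack the empty grey bin squarely on top of the bin that holds the gouges, turned so that their cut-down fronts are at opposite ends and it stands level on the rim instead of nesting, and leave the lower bin where it stands. Do not disturb the clear tub and the tall bottle, and let go of everything at the end.

Things in the scene. Friction and masses are not known exactly. Their poses are not given: they have to be found in the camera images.
- mat: green cutting mat, fixed, 210 mm (its x) by 290 mm (its y, the long side) and 3 mm thick, turned up to 0.22 rad; it lies left or right of the middle of the table. Origin: centre of its underside, on the table. Its +x points away from the robot (behind), its +y to the robot's left
- block: printing block: rectangular plywood with a carved grey lino face, 55 mm (its x) by 80 mm (its y, the long side), 20 mm high. Origin: centre of the underside, z up. It, the jar, the pot and both bins start on a fixed plywood board, 6 mm thick, on the other half of the table from the mat, 110 mm or more apart (centres)
- jar: ink jar, black with a white lid, round, body 56 mm diameter and 40 mm high, lid 48 mm, 60 mm high in all; grip the body. Origin: centre of the underside, z up
- pot: small white round pot, body 35 mm and lid 38 mm diameter (the lid is the top 12 mm), 36 mm high. Origin: centre of the underside, z up
- bin_a: the EMPTY stack-and-nest bin, grey plastic, 60 g: rim 91 mm (its x) by 62 mm (its y), foot 74 x 42 mm, 42 mm high; the +x end wall (front) is cut down to 28 mm. Grip the upright rim band, the top 9 mm of the long sides, 62 mm across y. On bin_b with the same heading it nests 28 mm up; turned half round it stands on the rim, 42 mm up. Origin: centre of the underside, z up
- bin_a_front (a point): a point of the empty bin 45 mm from its origin along its +x, at underside height, below the cut-down front. Both bins: four feet, 8 mm along x and 4 mm thick, stick out at the bottom to y = +-33 mm, at x = +26 and -10 mm; at the same x the long walls have slots 14 mm wide, 14 mm deep from the rim. The feet reach only 6 mm over the rim: centre it well
- bin_b: the bin that holds three small gouges (steel and wood, fixed on its floor): same shape, axes, slots, feet and origin as the empty one; 140 g, loose, to be left where it stands
- tub: bystander: clear plastic round tub, 96 mm across, 55 mm high, at the far edge of the work. Origin: centre of the underside
- bottle: bystander: tall black bottle with red cap, 48 mm diameter, 120 mm high, at the far edge of the work. Origin: centre of the underside

How it is judged:
By the outcome, as a careful person would: the job done as asked, in the order asked, and still so for the second after the job is handed in, with the robot touching nothing.
It also fails if it takes over 112 s, if anything falls off the work surface, if the arm or the gripper's body presses on something with over 40 N, if the wrist force passes 120 N, or if a joint passes its speed limit or range.

## Working session

There is one attempt and no reset: what is moved stays moved. The work goes in short steps, Python scripts to look and compute and a shell command to move; the robot and the scene stay as the last step left them, time stands still between calls to the robot, and variables do not carry over. Pictures are saved under pics/ and viewed, about 12 in all and at most 16, crops included, and the job is handed in when it is done.

```bash
mkdir -p pics; cat > h.py <<'E'
import numpy as np, cv2
from station import read_state, grab_frame, workorder
from scipy.spatial.transform import Rotation as R
def snap(n, f=None):
    g=grab_frame(n)
    if f: cv2.imwrite('pics/'+f,g['color'])
    return g
def ray(g,uv,z):
    T=np.array(g['world_from_camera']); uv=np.atleast_2d(uv).astype(float)
    d=np.c_[(uv[:,0]-g['cx'])/g['fx'],(uv[:,1]-g['cy'])/g['fy'],np.ones(len(uv))]@T[:3,:3].T
    return T[:3,3]+d*((z-T[2,3])/d[:,2])[:,None]
def proj(g,P):
    T=np.array(g['world_from_camera']); p=(np.atleast_2d(P)-T[:3,3])@T[:3,:3]
    return np.c_[p[:,0]/p[:,2]*g['fx']+g['cx'],p[:,1]/p[:,2]*g['fy']+g['cy']]
def go(x,y,z,yaw):
    """shift (cm) and turn in tool axes to a tool-down pose with the jaw axis (tool y) along world heading yaw (mod pi)"""
    s=read_state(); R0=R.from_euler('xyz',s['orientation'])
    best=None
    for k in (-1,0,1):
        # tool y heading yaw, z down
        c,sn=np.cos(yaw+k*np.pi),np.sin(yaw+k*np.pi)
        Y=np.array([c,sn,0]);Z=np.array([0,0,-1.]);X=np.cross(Y,Z)
        rv=(R0.inv()*R.from_matrix(np.c_[X,Y,Z])).as_rotvec()
        if best is None or np.linalg.norm(rv)<np.linalg.norm(best): best=rv
    t=R0.inv().apply(np.array([x,y,z])-s['tool_pos'])*100
    print('turn',best.round(3),'shift',t.round(2)); 
def st():
    s=read_state(); r=R.from_euler('xyz',s['orientation']).as_matrix()
    print('t',round(s['clock'],2),'pos',np.round(s['tool_pos'],4),'jawhead',round(float(np.arctan2(r[1,1],r[0,1])),3),'z',r[:,2].round(3),'q',np.round(s['q'],2),'F',np.round(s['ft_force'],1),'g',round(s['grip_width'],3))
E
python3 - <<'E'
from h import *
st()
for n in('top','side','wrist'):
    g=snap(n,n+'1.png'); print(n,g['fx'],g['cx'],g['cy'],np.round(g['world_from_camera'],3).tolist())
E
```

```text
t 0.0 pos [ 0.1814 -0.4924  0.2382] jawhead -1.218 z [-0.     0.001 -1.   ] q [-1.44  0.31  1.5  -0.    1.33 -0.22] F [-0.9  0.1  0.6] g 0.999
top 478.7317167757023 320.9201592558678 198.20912305324927 [[-0.005, -0.985, 0.174, 0.392], [-1.0, 0.005, 0.004, 0.01], [-0.005, -0.174, -0.985, 1.138], [0.0, 0.0, 0.0, 1.0]]
side 370.790244517966 312.10663527972383 199.0741719033889 [[-0.929, -0.229, 0.29, 0.31], [-0.369, 0.579, -0.727, 0.75], [-0.001, -0.782, -0.623, 0.67], [0.0, 0.0, 0.0, 1.0]]
wrist 322.7290403729747 316.94552571637297 198.415099916213 [[0.346, -0.889, -0.299, 0.259], [-0.938, -0.328, -0.11, -0.462], [-0.001, 0.319, -0.948, 0.384], [0.0, 0.0, 0.0, 1.0]]
```

View pics/top1.png

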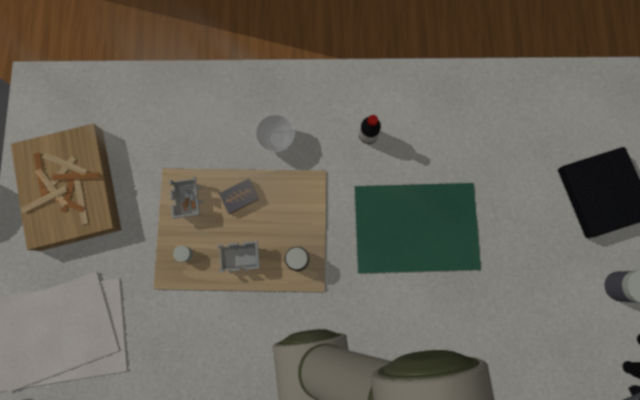

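View pics/side1.png

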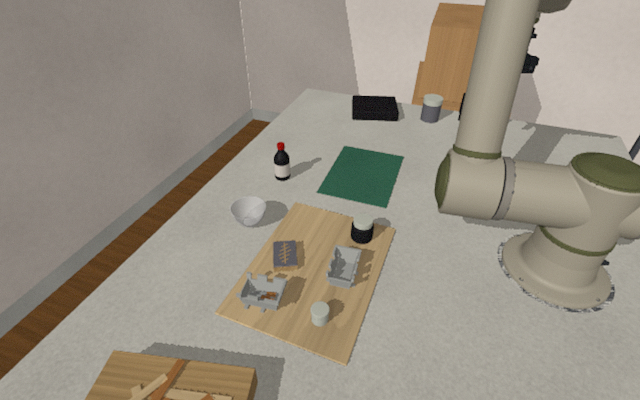

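The top view shows the board at the robot's left (px 155–328, 170–292), with the gouge bin at (186,198), block (240,196), empty bin (239,257), pot (182,254) and jar (297,258). The mat is on the right (355–480, 183–272), the tub at (276,134) and the bottle at (370,128). Next I'll enlarge the board area and measure the mat.

```bash
python3 - <<'E'
from h import *
g=snap('top'); im=g['color']; cv2.imwrite('pics/c1.png',cv2.resize(im[165:295,150:335],None,fx=4.3,fy=4.3,interpolation=cv2.INTER_CUBIC))
h=cv2.cvtColor(im,cv2.COLOR_BGR2HSV)
m=cv2.inRange(h,(65,90,30),(95,255,160)); m[:, :340]=0;m[:,490:]=0
c=max(cv2.findContours(m,0,cv2.CHAIN_APPROX_NONE)[0],key=cv2.contourArea)
P=ray(g,c[:,0],.003)[:,:2]; r=cv2.minAreaRect((P*1000).astype(np.float32)); print('mat',r, cv2.boxPoints(r))
np.set_printoptions(suppress=True)
for n,uv,z in [('gb',(186,198),.04),('block',(240,196),.026),('bin',(239,257),.04),('pot',(182,254),.042),('jar',(297,258),.066)]: print(n,ray(g,uv,z).round(3))
E
```

```text
mat ((522.1217651367188, -212.7396697998047), (203.40342712402344, 283.4183044433594), 1.260526180267334) [[ 417.3273    -73.30209 ]
 [ 423.56204  -356.65186 ]
 [ 626.91626  -352.17725 ]
 [ 620.6815    -68.827484]]
gb [[0.589 0.329 0.04 ]]
block [[0.595 0.205 0.026]]
bin [[0.451 0.202 0.04 ]]
pot [[0.459 0.332 0.042]]
jar [[0.447 0.068 0.066]]
```

View pics/c1.png

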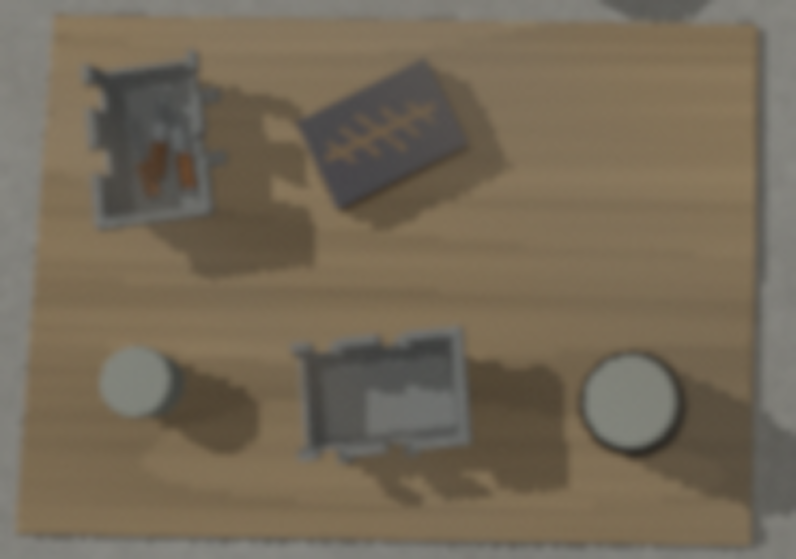

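The crop shows the lino face already up, with the block's corners at (302,122), (424,60), (467,148) and (342,208). The gouge bin's cut-down front faces away from the robot. The empty bin's front faces left, at crop (305,400). I'll hover over the block.

```bash
cat >> h.py <<'E'
def go(x,y,z,head):
    s=read_state(); R0=R.from_euler('xyz',s['orientation']); m=R0.as_matrix()
    h0=np.arctan2(m[1,1],m[0,1]); h0=s['q'][0]-s['q'][5]+((h0-(s['q'][0]-s['q'][5])+np.pi)%(2*np.pi)-np.pi)
    q1=np.arctan2(y,x); hd=min((head+k*np.pi for k in range(-3,4)),key=lambda h:abs(q1-h))
    Y=np.array([np.cos(hd),np.sin(hd),0]);Z=np.array([0,0,-1.])
    rv=(R0.inv()*R.from_matrix(np.c_[np.cross(Y,Z),Y,Z])).as_rotvec()
    if abs(hd-h0)>np.pi: print('LONG WAY', hd-h0)
    t=R0.inv().apply(np.array([x,y,z])-s['tool_pos'])*100
    print('turn',rv.round(3),'shift',t.round(2),'dh',round(hd-h0,3),'q6',round(q1-hd,2))
E
python3 - <<'E'
from h import *
g=snap('top')
c=np.array([(302,122),(424,60),(467,148),(342,208)])/4.3+[150,165]-.4
P=ray(g,c,.026); print(P.round(4), P.mean(0)); d=P[0]-P[1]+P[3]-P[2]; print(np.arctan2(d[1],d[0])-np.pi/2)
go(*P.mean(0)[:2],.24,np.arctan2(d[1],d[0])-np.pi/2)
E
```

```text
[[0.6028 0.2534 0.026 ]
 [0.6373 0.187  0.026 ]
 [0.5878 0.1623 0.026 ]
 [0.5549 0.23   0.026 ]] [0.5956773  0.20819867 0.026     ]
0.465726765602672
turn [-0.000e+00 -1.000e-03 -1.684e+00] shift [ 63.09 -51.44  -0.12] dh 1.684 q6 -0.13
```

```bash
python3 -m handwheel '[[[0,0,-1.684],[63.1,-51.4,0],8.8],[[0,0,-1.684],[63.1,-51.4,0],8.8],[[0,0,-1.684],[63.1,-51.4,0],8.8],[[0,0,-1.684],[63.1,-51.4,0],8.8],[[0,0,-1.684],[63.1,-51.4,0],8.8],[[0,0,-1.684],[63.1,-51.4,0],8.8],[[0,0,-1.684],[63.1,-51.4,0],8.8],[[0,0,-1.684],[63.1,-51.4,0],8.8],[[0,0,-1.684],[63.1,-51.4,0],8.8],[[0,0,-1.684],[63.1,-51.4,0],8.8]]' 30
python3 -c "
from h import *
st();go(.5957,.2082,.22,.466)"
```

```text
clock: 1.25
tool_pos: [0.4367, -0.0603, 0.239]
orientation: [3.141, -0.0, 1.859]
ft_force: [0.4, -1.1, 0.4]
grip_width: 0.998
t 1.25 pos [ 0.4367 -0.0603  0.239 ] jawhead 0.288 z [ 0.  0. -1.] q [-0.4   0.13  1.73  0.    1.28 -0.69] F [ 0.4 -1.1  0.4] g 0.998
turn [ 0.001 -0.    -0.178] shift [21.23 22.88  1.91] dh 0.178 q6 -0.13
```

```bash
python3 -m handwheel '[[[0,0,-0.178],[21.2,22.9,1.9],8.8],[[0,0,-0.178],[21.2,22.9,1.9],8.8],[[0,0,-0.178],[21.2,22.9,1.9],8.8],[[0,0,-0.178],[21.2,22.9,1.9],8.8],[[0,0,-0.178],[21.2,22.9,1.9],8.8],[[0,0,-0.178],[21.2,22.9,1.9],8.8],[[0,0,-0.178],[21.2,22.9,1.9],8.8],[[0,0,-0.178],[21.2,22.9,1.9],8.8],[[0,0,-0.178],[21.2,22.9,1.9],8.8],[[0,0,-0.178],[21.2,22.9,1.9],8.8]]'
python3 -c "
from h import *
st(); snap('wrist','w2.png')"
```

```text
clock: 2.25
tool_pos: [0.5957, 0.2069, 0.2205]
orientation: [3.141, 0.0, 2.036]
ft_force: [-0.1, -0.6, 1.1]
grip_width: 0.997
t 2.25 pos [0.5957 0.2069 0.2205] jawhead 0.465 z [ 0.001  0.    -1.   ] q [ 0.15  0.56  1.17 -0.    1.4  -0.32] F [-0.1 -0.6  1.1] g 0.997
```

View pics/w2.png

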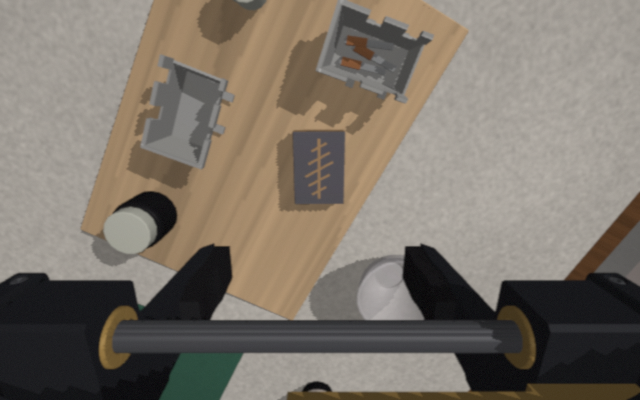

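The wrist view shows the block at (318,167), upright between the jaws in the image. The gouge bin is at (372,52), the empty bin (187,115), the jar (140,225) and the tub (385,290). I'll measure the block and both bins from here.

```bash
cat >> h.py <<'E'
def rect(g,m,z,near=None):
    cs=[c for c in cv2.findContours(m,0,cv2.CHAIN_APPROX_NONE)[0] if cv2.contourArea(c)>60]
    out=[]
    for c in cs:
        P=ray(g,c[:,0],z)[:,:2]*1000; r=cv2.minAreaRect(P.astype(np.float32)); out.append((r[0],r[1],r[2],cv2.boundingRect(c)))
    return out
E
python3 - <<'E'
from h import *
g=snap('wrist'); h=cv2.cvtColor(g['color'],cv2.COLOR_BGR2HSV)
for p in [(305,140),(318,160),(335,190),(380,160),(285,190)]: print(p,h[p[1],p[0]],g['color'][p[1],p[0]])
b=g['color'].astype(int); m=((b[...,0]>=b[...,2]-4)&(b.sum(2)<330)).astype(np.uint8)*255
k=np.zeros_like(m);k[120:220,270:365]=m[120:220,270:365]
k=cv2.morphologyEx(k,cv2.MORPH_CLOSE,np.ones((9,9)));k=cv2.morphologyEx(k,cv2.MORPH_OPEN,np.ones((5,5)))
for r in rect(g,k,.026): print(r)
go(.5957,.2082,.010,.466)
E
```

```text
(305, 140) [133  21  86] [86 79 82]
(318, 160) [ 15 105 143] [ 84 114 143]
(335, 190) [133  21  84] [84 77 80]
(380, 160) [ 16  90 172] [111 144 172]
(285, 190) [ 16  88 124] [ 81 104 124]
((595.3984375, 211.46127319335938), (52.46707534790039, 77.56937408447266), 27.003087997436523, (294, 132, 50, 71))
turn [ 0.001  0.    -0.001] shift [1.200e-01 2.000e-02 2.107e+01] dh 0.001 q6 -0.13
```

```bash
python3 -m handwheel '[[[0,0,0],[-0.3,0.1,8],8.8],[[0,0,0],[-0.3,0.1,13],8.8],[[0,0,0],[-0.3,0.1,17],8.8],[[0,0,0],[-0.3,0.1,19.5],8.8],[[0,0,0],[-0.3,0.1,20.6],8.8],[[0,0,0],[-0.3,0.1,21.0],8.8],[[0,0,0],[-0.3,0.1,21.0],4],[[0,0,0],[-0.3,0.1,21.0],4],[[0,0,0],[-0.3,0.1,21.0],4],[[0,0,0],[-0.3,0.1,21.0],4]]' 25
python3 -m handwheel '[[[0,0,0],[0,0,0],4],[[0,0,0],[0,0,0],4],[[0,0,0],[0,0,0],4]]' 25
python3 -c "
from h import *
st()"
```

```text
clock: 3.35
tool_pos: [0.5988, 0.2049, 0.0118]
orientation: [3.139, 0.001, 2.036]
ft_force: [-0.4, 0.1, 0.2]
grip_width: 0.659
clock: 3.65
tool_pos: [0.5987, 0.2049, 0.0118]
orientation: [3.139, 0.001, 2.036]
ft_force: [0.6, -0.4, -0.6]
grip_width: 0.624
t 3.65 pos [0.5987 0.2049 0.0118] jawhead 0.465 z [ 0.003  0.    -1.   ] q [ 0.14  0.79  1.37  0.    0.99 -0.32] F [ 0.6 -0.4 -0.6] g 0.624
```

Gripped at 55 mm. The hand sits about 5 mm off-centre along the block's long side. I'll lift and look.

```bash
python3 -m handwheel '[[[0,0,0],[0,0,-3],4],[[0,0,0],[0,0,-8],4],[[0,0,0],[0,0,-12],4],[[0,0,0],[0,0,-14],4],[[0,0,0],[0,0,-14],4]]' 25
python3 - <<'E'
from h import *
st(); g=snap('wrist','w3.png'); go(.522,-.2185,.15,.022)
E
```

```text
clock: 4.15
tool_pos: [0.5995, 0.2051, 0.1549]
orientation: [3.134, 0.003, 2.036]
ft_force: [0.6, 0.2, -1.9]
grip_width: 0.62
t 4.15 pos [0.5995 0.2051 0.1549] jawhead 0.465 z [ 0.008  0.001 -1.   ] q [ 0.14  0.62  1.26  0.    1.26 -0.32] F [ 0.6  0.2 -1.9] g 0.62
turn [0.004 0.    0.443] shift [-34.41 -25.83   0.17] dh -0.443 q6 -0.42
```

View pics/w3.png

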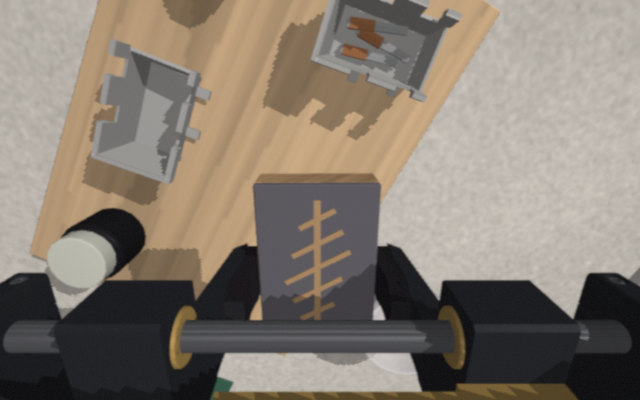

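The block is held square in the jaws with its far top edge at row 183. Now I'll measure the in-hand offset, and in the same call the pot, jar and bins from this view.

```bash
python3 - <<'E'
from h import *
g=snap('wrist'); s=read_state(); m=R.from_euler('xyz',s['orientation']).as_matrix()
for u in (260,317,375): 
    P=ray(g,(u,183.5),s['tool_pos'][2]+.0142)[0]-s['tool_pos']; print((m.T@P*1000).round(1))
E
python3 -m handwheel '[[[0,0,0.443],[-34.4,-25.3,0],4],[[0,0,0.443],[-34.4,-25.3,0],4],[[0,0,0.443],[-34.4,-25.3,0],4],[[0,0,0.443],[-34.4,-25.3,0],4],[[0,0,0.443],[-34.4,-25.3,0],4],[[0,0,0.443],[-34.4,-25.3,0],4],[[0,0,0.443],[-34.4,-25.3,0],4],[[0,0,0.443],[-34.4,-25.3,0],4],[[0,0,0.443],[-34.4,-25.3,0],4],[[0,0,0.443],[-34.4,-25.3,0],4]]'
python3 - <<'E'
from h import *
st(); g=snap('wrist','w4.png'); go(.522,-.2185,.0095,.022)
E
```

```text
[ 46.5 -23.8 -14.2]
[ 46.5   0.6 -14.2]
[ 46.4  25.6 -14.2]
clock: 5.25
tool_pos: [0.5246, -0.219, 0.1482]
orientation: [-3.14, -0.002, 1.588]
ft_force: [0.6, 0.9, -1.2]
grip_width: 0.621
t 5.25 pos [ 0.5246 -0.219   0.1482] jawhead 0.018 z [-0.002  0.002 -1.   ] q [-0.6   0.49  1.48  0.    1.17 -0.62] F [ 0.6  0.9 -1.2] g 0.621
turn [-0.002 -0.002 -0.003] shift [-0.18 -0.28 13.89] dh 0.003 q6 -0.42
```

View pics/w4.png

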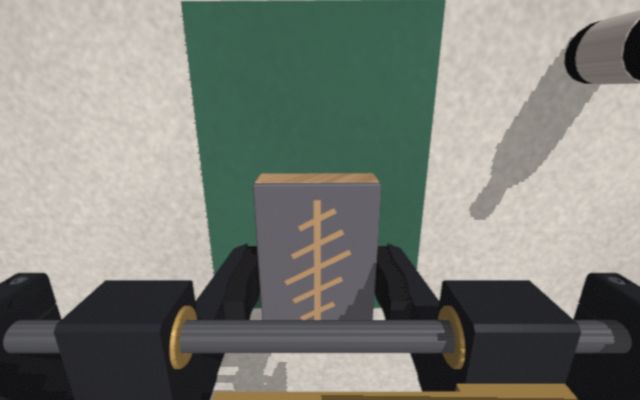

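The block is over the mat. The mat's long edges run (184,5)→(212,250) and (444,3)→(425,220), and its left end is at row ~2. I'll measure the mat's centre line from here.

```bash
python3 - <<'E'
from h import *
g=snap('wrist'); h=cv2.cvtColor(g['color'],cv2.COLOR_BGR2HSV); m=cv2.inRange(h,(60,80,30),(95,255,255))
L=[];Rr=[]
for v in range(10,165,5):
    u=np.where(m[v])[0]; L.append((u.min(),v+.5)); Rr.append((u.max()+1,v+.5))
top=[(u,np.where(m[:,u])[0].min()) for u in range(200,440,10)]
for n,q in(('L',L),('R',Rr),('T',top)):
    P=ray(g,np.array(q),.003)[:,:2]*1000; v=cv2.fitLine(P.astype(np.float32),cv2.DIST_HUBER,0,.01,.01).ravel(); print(n,v.round(3), P[0].round(1),P[-1].round(1))
E
```

```text
L [ 2.30000e-02 -1.00000e+00  4.15379e+02 -1.09862e+02] [414.5 -74.3] [ 417.4 -195.7]
R [ 2.10000e-02 -1.00000e+00  6.22904e+02 -1.28220e+02] [621.8 -70.3] [ 624.6 -191.6]
T [ 1.00000e+00  2.40000e-02  5.29981e+02 -6.78720e+01] [428.4 -70.2] [610.9 -66. ]
```

```bash
python3 -m handwheel '[[[0,0,-0.003],[0,-0.3,4],4],[[0,0,-0.003],[0,-0.3,8],4],[[0,0,-0.003],[0,-0.3,11],4],[[0,0,-0.003],[0,-0.3,12.6],4],[[0,0,-0.003],[0,-0.3,13.4],4],[[0,0,-0.003],[0,-0.3,13.7],4],[[0,0,-0.003],[0,-0.3,13.8],4],[[0,0,-0.003],[0,-0.3,13.8],4]]'
python3 -c "
from h import *
st()
go(.5216,-.2195,.0095,.022)"
```

```text
clock: 6.15
tool_pos: [0.5226, -0.2155, 0.0114]
orientation: [-3.141, -0.002, 1.595]
ft_force: [-0.4, -1.2, -1.1]
grip_width: 0.622
t 6.15 pos [ 0.5226 -0.2155  0.0114] jawhead 0.024 z [-0.     0.002 -1.   ] q [-0.6   0.67  1.59  0.    0.87 -0.62] F [-0.4 -1.2 -1.1] g 0.622
turn [-0.    -0.002  0.002] shift [-0.4  -0.11  0.19] dh -0.002 q6 -0.42
```

```bash
python3 -m handwheel '[[[0,0,0],[-0.4,-0.1,0],4],[[0,0,0],[-0.4,-0.1,0],4],[[0,0,0],[-0.4,-0.1,0],4]]'
python3 -c "
from h import *
st()
go(.5216,-.2195,.0090,.022)"
```

```text
clock: 6.45
tool_pos: [0.5218, -0.2198, 0.0118]
orientation: [3.141, -0.001, 1.595]
ft_force: [-0.5, -1.1, -0.7]
grip_width: 0.623
t 6.45 pos [ 0.5218 -0.2198  0.0118] jawhead 0.024 z [ 0.     0.001 -1.   ] q [-0.61  0.67  1.59  0.    0.88 -0.63] F [-0.5 -1.1 -0.7] g 0.623
turn [ 0.    -0.001  0.002] shift [ 0.03 -0.02  0.28] dh -0.002 q6 -0.42
```

```bash
python3 -m handwheel '[[[0,0,0],[0,0,0.15],4],[[0,0,0],[0,0,0.28],4],[[0,0,0],[0,0,0.28],4],[[0,0,0],[0,0,0.28],8.8],[[0,0,0],[0,0,0.28],8.8],[[0,0,0],[0,0,0.28],8.8],[[0,0,0],[0,0,0.28],8.8],[[0,0,0],[0,0,0.28],8.8]]'
python3 -m handwheel '[[[0,0,0],[0,0,-2],8.8],[[0,0,0],[0,0,-6],8.8],[[0,0,0],[0,0,-11],8.8],[[0,0,0],[0,0,-16],8.8],[[0,0,0],[0,0,-21],8.8],[[0,0,0],[0,0,-21],8.8],[[0,0,0],[0,0,-21],8.8]]'
python3 - <<'E'
from h import *
st(); g=snap('wrist'); b=g['color'].astype(int)
t=snap('top'); 
for n,G,z in(('w',g,.023),('t',t,.023)):
    h=cv2.cvtColor(G['color'],cv2.COLOR_BGR2HSV); mat=cv2.inRange(h,(60,80,20),(95,255,255)); 
    if n=='t': mat[:,:340]=0; mat[:,490:]=0
    c=max(cv2.findContours(mat,0,cv2.CHAIN_APPROX_NONE)[0],key=cv2.contourArea)
    f=np.zeros_like(mat); cv2.drawContours(f,[c],-1,255,-1)
    b=G['color'].astype(int)
    k=cv2.inRange(h,(105,8,30),(175,70,200))&f; k=cv2.morphologyEx(k,cv2.MORPH_CLOSE,np.ones((5,5))); k=cv2.morphologyEx(k,cv2.MORPH_OPEN,np.ones((3,3)))
    print(n,rect(G,k,z)); cv2.imwrite('pics/%s5.png'%n,G['color'])
np.set_printoptions(suppress=True)
E
```

```text
clock: 7.25
tool_pos: [0.5218, -0.2198, 0.009]
orientation: [3.141, -0.001, 1.595]
ft_force: [0.3, 0.5, 0.1]
grip_width: 0.999
clock: 7.95
tool_pos: [0.5218, -0.2201, 0.2194]
orientation: [3.14, -0.0, 1.595]
ft_force: [-0.0, -0.6, -0.8]
grip_width: 0.997
t 7.95 pos [ 0.5218 -0.2201  0.2194] jawhead 0.024 z [ 0.002  0.    -1.   ] q [-0.61  0.42  1.4   0.    1.32 -0.63] F [-0.  -0.6 -0.8] g 0.997
w [((520.748291015625, -212.92599487304688), (53.63571548461914, 77.18891143798828), 1.3886464834213257, (291, 129, 51, 71))]
t []
```

View pics/w5.png

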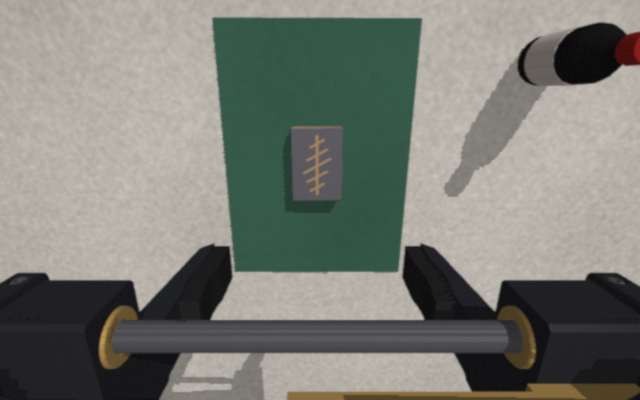

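The block lies centred and parallel on the mat at wrist px (317,163), with an even margin. Wrist measurement gives (0.5207, −0.2129), heading 0.024. Next is the jar.

```bash
python3 - <<'E'
from h import *
np.set_printoptions(suppress=True)
t=snap('top'); print(ray(t,(296.3,258.1),.066),ray(t,(181.5,253.4),.042),ray(t,(372,120),.12),ray(t,(276,134),.055))
j=ray(t,(296.3,258.1),.066)[0]; go(j[0],j[1],.22,.0)
E
```

```text
[[0.44673769 0.06952496 0.066     ]] [[0.45988282 0.33301923 0.042     ]] [[ 0.74822488 -0.10050198  0.12      ]] [[0.73789428 0.11921753 0.055     ]]
turn [-0.002 -0.003  0.024] shift [29.1  -6.76 -0.17] dh -0.024 q6 0.15
```

```bash
python3 -m handwheel '[[[0,0,0.024],[29.1,-6.8,0],8.8],[[0,0,0.024],[29.1,-6.8,0],8.8],[[0,0,0.024],[29.1,-6.8,0],8.8],[[0,0,0.024],[29.1,-6.8,0],8.8],[[0,0,0.024],[29.1,-6.8,0],8.8],[[0,0,0.024],[29.1,-6.8,0],8.8],[[0,0,0.024],[29.1,-6.8,0],8.8],[[0,0,0.024],[29.1,-6.8,0],8.8],[[0,0,0.024],[29.1,-6.8,0],8.8]]'
cat >> h.py <<'E'
def lid(g,z,u0,u1,v0,v1):
    "white lid centre"
    h=cv2.cvtColor(g['color'],cv2.COLOR_BGR2HSV); m=np.zeros(h.shape[:2],np.uint8)
    m[v0:v1,u0:u1]=cv2.inRange(h[v0:v1,u0:u1],(0,0,120),(179,45,255))
    m=cv2.morphologyEx(m,cv2.MORPH_OPEN,np.ones((3,3)))
    c=max(cv2.findContours(m,0,cv2.CHAIN_APPROX_NONE)[0],key=cv2.contourArea)
    P=ray(g,c[:,0],z)[:,:2]*1000; ctr,r=cv2.minEnclosingCircle(P.astype(np.float32)); e=cv2.fitEllipse(P.astype(np.float32))
    print('lid',np.round(ctr,1),round(r,1),np.round(e[0],1),np.round(e[1],1),cv2.boundingRect(c))
E
python3 - <<'E'
from h import *
st(); g=snap('wrist','w6.png'); u,v=proj(g,[.447,.0695,.066])[0]; print(u,v); lid(g,.066,int(u)-50,int(u)+50,max(0,int(v)-40),int(v)+45)
go(.4467,.0695,.012,0)
E
```

```text
clock: 9.0
tool_pos: [0.4464, 0.0687, 0.2176]
orientation: [-3.138, -0.003, 1.57]
ft_force: [1.3, 0.6, -0.5]
grip_width: 1.002
t 9.0 pos [0.4464 0.0687 0.2176] jawhead -0.001 z [-0.004  0.003 -1.   ] q [-0.11  0.17  1.74  0.    1.24 -0.11] F [ 1.3  0.6 -0.5] g 1.002
318.74237583571 182.57669575215252
lid [446.5  72.6] 24.5 [446.3  72.4] [45.4 48.2] (294, 154, 49, 50)
turn [-0.003 -0.003 -0.002] shift [ 0.04  0.08 20.58] dh 0.002 q6 0.15
```

View pics/w6.png

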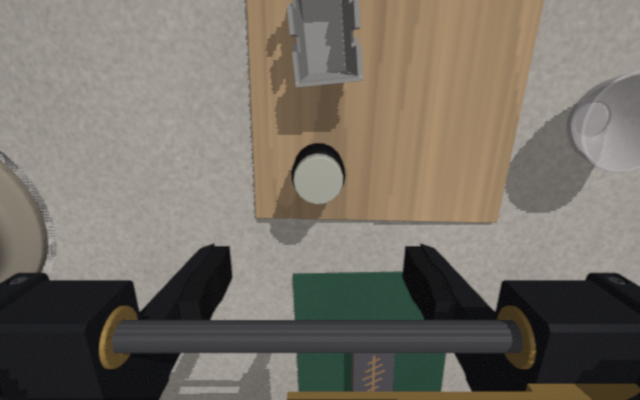

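The jar's lid is at wrist px (318,179), centred between the jaws and clear of neighbours. I'll descend and grip the body.

```bash
python3 -m handwheel '[[[0,0,0],[0.35,0.0,7],8.8],[[0,0,0],[0.35,0.0,12],8.8],[[0,0,0],[0.35,0.0,16],8.8],[[0,0,0],[0.35,0.0,19],8.8],[[0,0,0],[0.35,0.0,20.2],8.8],[[0,0,0],[0.35,0.0,20.5],8.8],[[0,0,0],[0.35,0.0,20.5],8.8],[[0,0,0],[0.35,0.0,20.5],4],[[0,0,0],[0.35,0.0,20.5],4],[[0,0,0],[0.35,0.0,20.5],4]]' 20
python3 -m handwheel '[[[0,0,0],[0,0,0],4],[[0,0,0],[0,0,0],4],[[0,0,0],[0,0,0],4],[[0,0,0],[0,0,0],4]]' 20
python3 -m handwheel '[[[0,0,0],[0,0,-3],4],[[0,0,0],[0,0,-8],4],[[0,0,0],[0,0,-13],4],[[0,0,0],[0,0,-15],4],[[0,0,0],[0,0,-15],4]]' 20
python3 - <<'E'
from h import *
st(); g=snap('wrist'); z=read_state()['tool_pos'][2]; lid(g,z-.0118+.066,200,440,150,330); go(.5188,-.115,.16,.022)
E
```

```text
clock: 10.05
tool_pos: [0.4464, 0.0726, 0.0136]
orientation: [-3.14, -0.003, 1.569]
ft_force: [0.8, 0.2, -0.3]
grip_width: 0.748
clock: 10.45
tool_pos: [0.4467, 0.0726, 0.0141]
orientation: [-3.141, -0.003, 1.569]
ft_force: [-0.4, 0.1, 6.4]
grip_width: 0.627
clock: 10.95
tool_pos: [0.4479, 0.0721, 0.1664]
orientation: [3.137, -0.002, 1.569]
ft_force: [-0.0, 0.1, -2.9]
grip_width: 0.625
t 10.95 pos [0.4479 0.0721 0.1664] jawhead -0.001 z [ 0.005  0.002 -1.   ] q [-0.1   0.23  1.81  0.    1.1  -0.1 ] F [-0.   0.1 -2.9] g 0.625
lid [447.   81.5] 21.5 [447.5  89.7] [24.1 44.4] (256, 262, 123, 58)
turn [ 0.    -0.003 -0.023] shift [-18.71   7.22   0.37] dh 0.023 q6 -0.24
```

```bash
python3 -m handwheel '[[[0,0,-0.023],[-18.7,7.2,0],4],[[0,0,-0.023],[-18.7,7.2,0],4],[[0,0,-0.023],[-18.7,7.2,0],4],[[0,0,-0.023],[-18.7,7.2,0],4],[[0,0,-0.023],[-18.7,7.2,0],4],[[0,0,-0.023],[-18.7,7.2,0],4],[[0,0,-0.023],[-18.7,7.2,0],4],[[0,0,-0.023],[-18.7,7.2,0],4]]'
python3 -c "
from h import *
st()
go(.5188,-.115,.0125,.022)"
```

```text
clock: 11.8
tool_pos: [0.5181, -0.1137, 0.1632]
orientation: [-3.141, -0.003, 1.594]
ft_force: [-0.2, -0.4, -1.1]
grip_width: 0.626
t 11.8 pos [ 0.5181 -0.1137  0.1632] jawhead 0.023 z [-0.001  0.003 -1.   ] q [-0.44  0.4   1.59  0.    1.16 -0.46] F [-0.2 -0.4 -1.1] g 0.626
turn [-0.001 -0.003  0.001] shift [-0.18  0.07 15.06] dh -0.001 q6 -0.24
```

```bash
python3 -m handwheel '[[[0,0,0],[-0.15,0.07,5],4],[[0,0,0],[-0.15,0.07,9],4],[[0,0,0],[-0.15,0.07,12],4],[[0,0,0],[-0.15,0.07,13.6],4],[[0,0,0],[-0.15,0.07,14.4],4],[[0,0,0],[-0.15,0.07,14.6],4],[[0,0,0],[-0.15,0.07,14.6],4],[[0,0,0],[-0.15,0.07,14.6],4]]'
python3 -c "
from h import *
st()
go(.5188,-.115,.0115,.022)"
```

```text
clock: 12.6
tool_pos: [0.5193, -0.1148, 0.0181]
orientation: [3.14, -0.002, 1.594]
ft_force: [-0.1, 0.0, -0.8]
grip_width: 0.629
t 12.6 pos [ 0.5193 -0.1148  0.0181] jawhead 0.023 z [ 0.001  0.002 -1.   ] q [-0.44  0.61  1.7   0.    0.83 -0.46] F [-0.1  0.  -0.8] g 0.629
turn [ 0.001 -0.002  0.001] shift [-0.02 -0.05  0.66] dh -0.001 q6 -0.24
```

```bash
python3 -m handwheel '[[[0,0,0],[0,-0.04,0.3],4],[[0,0,0],[0,-0.04,0.55],4],[[0,0,0],[0,-0.04,0.68],4],[[0,0,0],[0,-0.04,0.68],4],[[0,0,0],[0,-0.04,0.68],8.8],[[0,0,0],[0,-0.04,0.68],8.8],[[0,0,0],[0,-0.04,0.68],8.8],[[0,0,0],[0,-0.04,0.68],8.8],[[0,0,0],[0,-0.04,0.68],8.8]]'
python3 -m handwheel '[[[0,0,0],[0,0,-2],8.8],[[0,0,0],[0,0,-6],8.8],[[0,0,0],[0,0,-11],8.8],[[0,0,0],[0,0,-16],8.8],[[0,0,0],[0,0,-21],8.8],[[0,0,0],[0,0,-21],8.8]]'
python3 - <<'E'
from h import *
st(); g=snap('wrist','w7.png'); u,v=proj(g,[.5188,-.115,.063])[0]; print(u,v);lid(g,.063,int(u)-35,int(u)+35,int(v)-40,int(v)+40)
go(.459,.334,.22,.0)
E
```

```text
clock: 13.5
tool_pos: [0.5189, -0.1148, 0.0114]
orientation: [3.14, -0.002, 1.594]
ft_force: [-0.2, -0.0, -0.3]
grip_width: 0.998
clock: 14.1
tool_pos: [0.5208, -0.1161, 0.2279]
orientation: [3.13, 0.003, 1.594]
ft_force: [0.3, 0.4, -1.1]
grip_width: 0.999
t 14.1 pos [ 0.5208 -0.1161  0.2279] jawhead 0.023 z [ 0.012 -0.003 -1.   ] q [-0.44  0.33  1.5   0.    1.3  -0.46] F [ 0.3  0.4 -1.1] g 0.999
313.609175427113 177.6538046121589
lid [ 518.6 -114.5] 24.5 [ 518.5 -114.7] [46.  48.4] (290, 153, 47, 48)
turn [0.007 0.    0.023] shift [45.1  -5.02  0.37] dh -0.023 q6 0.63
```

The jar stands at (0.5186, −0.1146), within 0.5 mm of its target. Next is the pot.

```bash
python3 -m handwheel '[[[0,0,0.023],[45.1,-5,0.3],8.8],[[0,0,0.023],[45.1,-5,0.3],8.8],[[0,0,0.023],[45.1,-5,0.3],8.8],[[0,0,0.023],[45.1,-5,0.3],8.8],[[0,0,0.023],[45.1,-5,0.3],8.8],[[0,0,0.023],[45.1,-5,0.3],8.8],[[0,0,0.023],[45.1,-5,0.3],8.8],[[0,0,0.023],[45.1,-5,0.3],8.8],[[0,0,0.023],[45.1,-5,0.3],8.8],[[0,0,0.023],[45.1,-5,0.3],8.8]]'
python3 -m handwheel '[[[0,0,0],[0,0,0],8.8]]'
python3 - <<'E'
from h import *
st(); g=snap('wrist','w8.png'); u,v=proj(g,[.459,.334,.042])[0]; print(u,v); lid(g,.042,int(u)-35,int(u)+35,max(0,int(v)-35),int(v)+35)
go(.459,.336,.018,0)
E
```

```text
clock: 15.15
tool_pos: [0.4571, 0.3381, 0.2186]
orientation: [3.138, 0.0, 1.576]
ft_force: [0.6, -0.4, -0.1]
grip_width: 0.996
clock: 15.25
tool_pos: [0.4564, 0.3385, 0.217]
orientation: [3.14, 0.002, 1.578]
ft_force: [-0.7, -0.8, 0.1]
grip_width: 1.0
t 15.25 pos [0.4564 0.3385 0.217 ] jawhead 0.007 z [ 0.002 -0.002 -1.   ] q [ 0.43  0.42  1.4  -0.    1.32  0.43] F [-0.7 -0.8  0.1] g 1.0
319.696451211479 180.60929872117657
lid [459.3 338.5] 20.8 [459.5 337.9] [35.  40.8] (303, 157, 35, 39)
turn [0.001 0.002 0.007] shift [-0.18  0.24 19.88] dh -0.007 q6 0.63
```

View pics/w8.png

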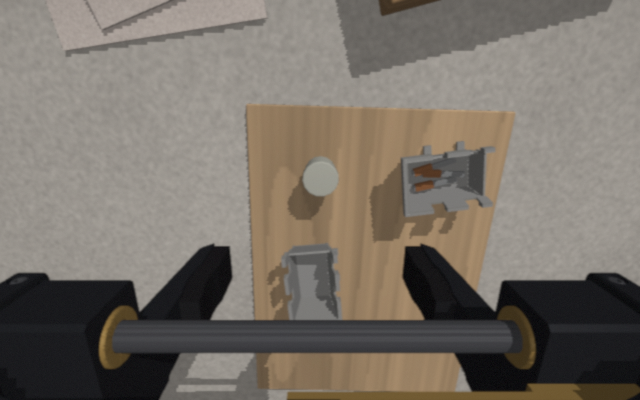

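The pot's lid is centred at px (320,178), which puts it at about (0.459, 0.336). Grasp the lid band.

```bash
python3 -m handwheel '[[[0,0,0],[-0.25,0.25,7],7],[[0,0,0],[-0.25,0.25,12],7],[[0,0,0],[-0.25,0.25,16],7],[[0,0,0],[-0.25,0.25,18.5],7],[[0,0,0],[-0.25,0.25,19.8],7],[[0,0,0],[-0.25,0.25,20],7],[[0,0,0],[-0.25,0.25,20],7],[[0,0,0],[-0.25,0.25,20],2],[[0,0,0],[-0.25,0.25,20],2],[[0,0,0],[-0.25,0.25,20],2]]' 15
python3 -m handwheel '[[[0,0,0],[0,0,0],2],[[0,0,0],[0,0,0],2],[[0,0,0],[0,0,0],2],[[0,0,0],[0,0,0],2],[[0,0,0],[0,0,0],2],[[0,0,0],[0,0,0],2]]' 15
python3 -m handwheel '[[[0,0,0],[0,0,-3],2],[[0,0,0],[0,0,-8],2],[[0,0,0],[0,0,-13],2],[[0,0,0],[0,0,-15],2],[[0,0,0],[0,0,-15],2]]' 15
python3 - <<'E'
from h import *
st(); go(.5967,-.2113,.16,np.pi/2+.022)
E
```

```text
clock: 16.3
tool_pos: [0.4595, 0.3355, 0.0178]
orientation: [3.139, 0.001, 1.577]
ft_force: [0.1, 0.7, -0.1]
grip_width: 0.549
clock: 16.9
tool_pos: [0.4597, 0.3356, 0.0182]
orientation: [3.138, 0.001, 1.577]
ft_force: [-1.2, -0.8, 5.8]
grip_width: 0.42
clock: 17.4
tool_pos: [0.4602, 0.3363, 0.171]
orientation: [3.133, -0.002, 1.578]
ft_force: [0.2, 0.4, -0.4]
grip_width: 0.425
t 17.4 pos [0.4602 0.3363 0.171 ] jawhead 0.007 z [ 0.008  0.002 -1.   ] q [ 0.43  0.47  1.46 -0.    1.21  0.42] F [ 0.2  0.4 -0.4] g 0.425
turn [ 0.005 -0.008  1.556] shift [-54.85  13.27   1.13] dh -1.556 q6 1.21
```

```bash
python3 -m handwheel '[[[0,0,1.556],[-54.9,13.3,0],2],[[0,0,1.556],[-54.9,13.3,0],2],[[0,0,1.556],[-54.9,13.3,0],2],[[0,0,1.556],[-54.9,13.3,0],2],[[0,0,1.556],[-54.9,13.3,0],2],[[0,0,1.556],[-54.9,13.3,0],2],[[0,0,1.556],[-54.9,13.3,0],2],[[0,0,1.556],[-54.9,13.3,0],2],[[0,0,1.556],[-54.9,13.3,0],2],[[0,0,1.556],[-54.9,13.3,0],2]]'
python3 - <<'E'
from h import *
st(); go(.5967,-.2113,.16,np.pi/2+.022)
E
```

```text
clock: 18.4
tool_pos: [0.5807, -0.151, 0.1687]
orientation: [-3.139, -0.005, 0.071]
ft_force: [-0.6, 0.9, 0.2]
grip_width: 0.421
t 18.4 pos [ 0.5807 -0.151   0.1687] jawhead -1.5 z [ 0.005  0.003 -1.   ] q [-0.45  0.53  1.36  0.01  1.25  1.05] F [-0.6  0.9  0.2] g 0.421
turn [-0.003 -0.005  0.049] shift [1.17 6.13 0.85] dh -0.049 q6 1.21
```

```bash
python3 -m handwheel '[[[0,0,0.049],[1.2,6.1,0.8],2],[[0,0,0.049],[1.2,6.1,0.8],2],[[0,0,0.049],[1.2,6.1,0.8],2],[[0,0,0.049],[1.2,6.1,0.8],2]]'
python3 - <<'E'
from h import *
st(); go(.5967,-.2113,.020,np.pi/2+.022); snap('wrist','w9.png')
E
```

```text
clock: 18.8
tool_pos: [0.5966, -0.2097, 0.1594]
orientation: [-3.137, -0.003, 0.023]
ft_force: [0.0, 0.8, -0.0]
grip_width: 0.416
t 18.8 pos [ 0.5966 -0.2097  0.1594] jawhead -1.548 z [ 0.003  0.005 -1.   ] q [-0.53  0.61  1.25  0.01  1.27  1.02] F [ 0.   0.8 -0. ] g 0.416
turn [-0.005 -0.003  0.001] shift [-0.04  0.23 13.94] dh -0.001 q6 1.21
```

View pics/w9.png

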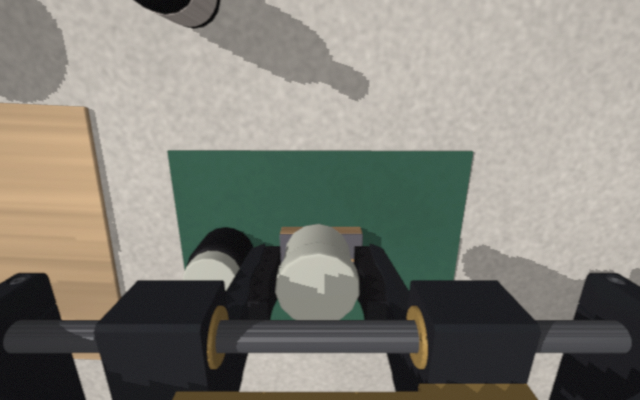

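The pot is upright in the jaws at (318,285), in line with the block behind it. Lower and release.

```bash
python3 -m handwheel '[[[0,0,0],[0,0.2,5],2],[[0,0,0],[0,0.2,9],2],[[0,0,0],[0,0.2,12],2],[[0,0,0],[0,0.2,13.3],2],[[0,0,0],[0,0.2,13.6],2],[[0,0,0],[0,0.2,13.6],2],[[0,0,0],[0,0.2,13.6],2]]'
python3 - <<'E'
from h import *
st(); go(.5967,-.2113,.0150,np.pi/2+.022)
E
```

```text
clock: 19.55
tool_pos: [0.5983, -0.2109, 0.0259]
orientation: [-3.139, -0.007, 0.024]
ft_force: [0.4, -0.1, -0.2]
grip_width: 0.421
t 19.55 pos [ 0.5983 -0.2109  0.0259] jawhead -1.546 z [ 0.007  0.003 -1.   ] q [-0.53  0.77  1.36  0.01  1.01  1.02] F [ 0.4 -0.1 -0.2] g 0.421
turn [-0.002 -0.007  0.002] shift [-0.17  0.04  1.09] dh -0.002 q6 1.21
```

Release opening is kept to 6.5 cm to limit finger sweep.

```bash
python3 -m handwheel '[[[0,-0.007,0],[-0.15,0.04,0.4],2],[[0,-0.007,0],[-0.15,0.04,0.8],2],[[0,-0.007,0],[-0.15,0.04,1.05],2],[[0,-0.007,0],[-0.15,0.04,1.1],2],[[0,-0.007,0],[-0.15,0.04,1.1],2]]'
python3 -c "
from h import *
st()"
python3 -m handwheel '[[[0,0,0],[0,0,0],6.5],[[0,0,0],[0,0,0],6.5],[[0,0,0],[0,0,0],6.5],[[0,0,0],[0,0,0],6.5],[[0,0,0],[0,0,-3],6.5],[[0,0,0],[0,0,-8],6.5],[[0,0,0],[0,0,-13],6.5],[[0,0,0],[0,0,-18],6.5],[[0,0,0],[0,0,-20],8.8],[[0,0,0],[0,0,-20],8.8]]'
python3 - <<'E'
from h import *
st(); g=snap('wrist','w10.png'); u,v=proj(g,[.5967,-.2113,.039])[0]; print(u,v); lid(g,.039,int(u)-25,int(u)+25,int(v)-25,int(v)+25)
go(.451,.203,.22,0)
E
```

```text
clock: 20.05
tool_pos: [0.597, -0.2113, 0.0153]
orientation: [-3.139, -0.0, 0.024]
ft_force: [-1.4, 1.0, 4.1]
grip_width: 0.42
t 20.05 pos [ 0.597  -0.2113  0.0153] jawhead -1.546 z [-0.     0.002 -1.   ] q [-0.53  0.78  1.36  0.    1.    1.02] F [-1.4  1.   4.1] g 0.42
clock: 21.05
tool_pos: [0.5979, -0.2122, 0.2188]
orientation: [3.141, -0.005, 0.024]
ft_force: [-0.7, -0.2, -0.7]
grip_width: 0.898
t 21.05 pos [ 0.5979 -0.2122  0.2188] jawhead -1.546 z [ 0.005 -0.001 -1.   ] q [-0.53  0.57  1.17  0.    1.4   1.02] F [-0.7 -0.2 -0.7] g 0.898
317.0785763909283 175.76516501967393
lid [ 597.5 -209.6] 21.0 [ 596.6 -209.3] [36.1 40.8] (298, 155, 36, 40)
turn [-0.    -0.002 -1.546] shift [-13.6  -41.83  -0.38] dh 1.546 q6 0.42
```

View pics/w10.png

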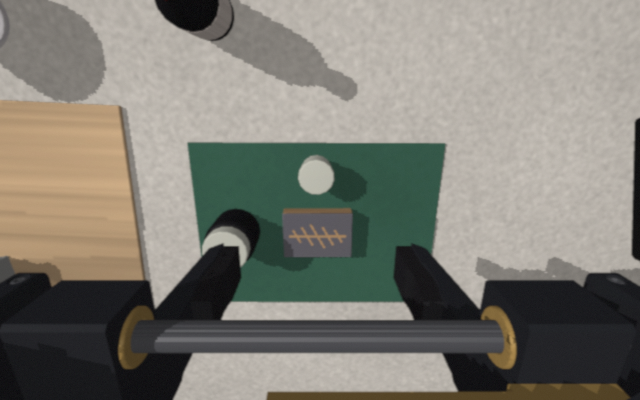

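The mat is laid out: block at px (317,233), pot (316,177), jar (230,240), with the pot about 1 mm from its target. Now the bins.

```bash
python3 -m handwheel '[[[0,0,-1.546],[-13.6,-41.8,0],8.8],[[0,0,-1.546],[-13.6,-41.8,0],8.8],[[0,0,-1.546],[-13.6,-41.8,0],8.8],[[0,0,-1.546],[-13.6,-41.8,0],8.8],[[0,0,-1.546],[-13.6,-41.8,0],8.8],[[0,0,-1.546],[-13.6,-41.8,0],8.8],[[0,0,-1.546],[-13.6,-41.8,0],8.8],[[0,0,-1.546],[-13.6,-41.8,0],8.8],[[0,0,-1.546],[-13.6,-41.8,0],8.8],[[0,0,-1.546],[-13.6,-41.8,0],8.8]]'
python3 -c "
from h import *
st(); go(.451,.203,.22,0)"
```

```text
clock: 22.1
tool_pos: [0.4485, 0.2061, 0.2142]
orientation: [-3.139, -0.001, 1.535]
ft_force: [1.2, 0.1, 0.7]
grip_width: 1.002
t 22.1 pos [0.4485 0.2061 0.2142] jawhead -0.035 z [-0.003  0.002 -1.   ] q [0.19 0.27 1.63 0.   1.25 0.23] F [1.2 0.1 0.7] g 1.002
turn [-0.003 -0.001 -0.035] shift [-0.3   0.26 -0.58] dh 0.035 q6 0.42
```

```bash
python3 -m handwheel '[[[0,0,-0.035],[-0.3,0.3,-0.6],8.8],[[0,0,-0.035],[-0.3,0.3,-0.6],8.8],[[0,0,-0.035],[-0.3,0.3,-0.6],8.8]]'
python3 - <<'E'
from h import *
st(); g=snap('wrist'); c=g['color'][30:260,220:500]; cv2.imwrite('pics/w11.png',cv2.resize(c,None,fx=2.6,fy=2.6,interpolation=cv2.INTER_CUBIC))
E
```

```text
clock: 22.4
tool_pos: [0.451, 0.2027, 0.2188]
orientation: [-3.137, -0.001, 1.569]
ft_force: [-0.4, 0.3, -0.8]
grip_width: 1.001
t 22.4 pos [0.451  0.2027 0.2188] jawhead -0.002 z [-0.005  0.001 -1.   ] q [0.18 0.26 1.62 0.   1.27 0.19] F [-0.4  0.3 -0.8] g 1.001
```

View pics/w11.png

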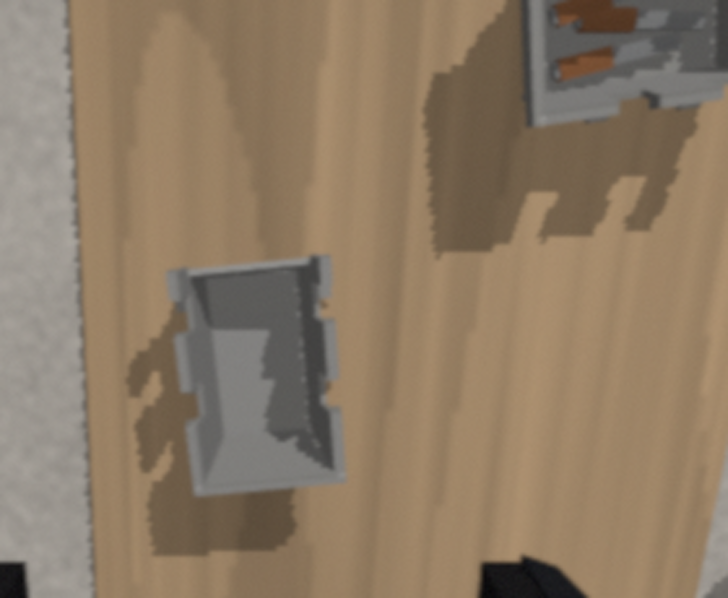

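The crop shows bin_a, front at the top. Its rim corners are near (170,270), (329,256), (344,480) and (196,495), and bin_b is partly visible at upper right. I'll convert the corners to positions.

```bash
cat >> h.py <<'E'
def binfit(g,px):
    "rim corners px: front-left, front-right, rear-right, rear-left (seen facing front)"
    P=ray(g,px,.048)[:,:2]*1000; fl,fr,rr,rl=P
    print('len',np.linalg.norm(fl-rl).round(1),np.linalg.norm(fr-rr).round(1),'wid',np.linalg.norm(fl-fr).round(1),np.linalg.norm(rl-rr).round(1))
    d=fl+fr-rl-rr; w=fl+rl-fr-rr; c=P.mean(0); a=np.arctan2(d[1],d[0]); b=np.arctan2(-w[0],w[1])
    print('centre',c.round(1),'head',a.round(3),b.round(3)); return c/1000,a
E
python3 - <<'E'
from h import *
g=snap('wrist')
px=np.array([(170,270),(329,256),(344,480),(196,495)])/2.6+[220,30]-.3
c,a=binfit(g,px); p=c+.008*np.array([np.cos(a),np.sin(a)]); go(*p,.0245,a-np.pi/2)
E
```

```text
len 91.1 89.7 wid 59.5 60.5
centre [452.5 204.7] head 1.66 1.668
turn [-0.004 -0.001 -0.091] shift [ 0.97  0.13 19.48] dh 0.091 q6 0.35
```

```bash
python3 -m handwheel '[[[0,0,-0.091],[0.97,0.13,5],8.8],[[0,0,-0.091],[0.97,0.13,9],8.8],[[0,0,-0.091],[0.97,0.13,12],8.8],[[0,0,-0.091],[0.97,0.13,13],8.8],[[0,0,-0.091],[0.97,0.13,13],8.8],[[0,0,-0.091],[0.97,0.13,13],8.8]]' 10
python3 - <<'E'
from h import *
st(); a=1.662; p=np.array([.4525,.2047])+.008*np.array([np.cos(a),np.sin(a)]); go(*p,.0245,a-np.pi/2)
E
```

```text
clock: 23.1
tool_pos: [0.4528, 0.2126, 0.0906]
orientation: [-3.14, -0.002, 1.659]
ft_force: [-1.0, 0.4, 0.0]
grip_width: 0.999
t 23.1 pos [0.4528 0.2126 0.0906] jawhead 0.089 z [-0.002  0.002 -1.   ] q [0.2  0.43 1.75 0.   0.96 0.11] F [-1.   0.4  0. ] g 0.999
turn [-0.002 -0.002 -0.003] shift [ 0.   -0.09  6.61] dh 0.003 q6 0.35
```

```bash
python3 -m handwheel '[[[0,0,0],[0,-0.1,3],8.8],[[0,0,0],[0,-0.1,5.5],8.8],[[0,0,0],[0,-0.1,6.5],8.8],[[0,0,0],[0,-0.1,6.7],8.8],[[0,0,0],[0,-0.1,6.7],8.8],[[0,0,0],[0,-0.1,6.7],5],[[0,0,0],[0,-0.1,6.7],5],[[0,0,0],[0,-0.1,6.7],5],[[0,0,0],[0,-0.1,6.7],5],[[0,0,0],[0,-0.1,6.7],5]]' 10
python3 -m handwheel '[[[0,0,0],[0,0,0],5],[[0,0,0],[0,0,0],5],[[0,0,0],[0,0,0],5]]' 10
python3 -c "
from h import *
st()"
python3 -m handwheel '[[[0,0,0],[0,0,-2],5],[[0,0,0],[0,0,-6],5],[[0,0,0],[0,0,-11],5],[[0,0,0],[0,0,-16],5],[[0,0,0],[0,0,-17],5],[[0,0,0],[0,0,-17],5]]' 10
python3 - <<'E'
from h import *
st(); go(.57,.26,.20,np.pi/2+.09)
E
```

```text
clock: 24.1
tool_pos: [0.4519, 0.2127, 0.0239]
orientation: [-3.14, -0.002, 1.659]
ft_force: [-0.1, 0.3, 3.4]
grip_width: 0.696
clock: 24.4
tool_pos: [0.4519, 0.2127, 0.024]
orientation: [-3.14, -0.002, 1.659]
ft_force: [-1.2, 0.5, 1.6]
grip_width: 0.699
t 24.4 pos [0.4519 0.2127 0.024 ] jawhead 0.089 z [-0.001  0.002 -1.   ] q [0.2  0.55 1.8  0.   0.8  0.11] F [-1.2  0.5  1.6] g 0.699
clock: 25.0
tool_pos: [0.4525, 0.2125, 0.1949]
orientation: [3.14, -0.002, 1.659]
ft_force: [0.6, -0.3, -1.8]
grip_width: 0.697
t 25.0 pos [0.4525 0.2125 0.1949] jawhead 0.089 z [ 0.001  0.002 -1.   ] q [0.2  0.3  1.64 0.   1.2  0.11] F [ 0.6 -0.3 -1.8] g 0.697
turn [ 3.000e-03 -1.000e-03 -1.572e+00] shift [ 3.7  12.12 -0.49] dh 1.572 q6 -1.23
```

The rim is gripped at 61 mm. I'll move so bin_b is in clear wrist view before turning.

```bash
python3 -m handwheel '[[[0,0,0],[0,13,-3],5],[[0,0,0],[0,13,-3],5],[[0,0,0],[0,13,-3],5],[[0,0,0],[0,13,-3],5],[[0,0,0],[0,13,-3],5],[[0,0,0],[0,13,-3],5]]'
python3 - <<'E'
from h import *
st(); g=snap('wrist','w12.png'); u,v=proj(g,[.589,.329,.048])[0].astype(int); print(u,v)
u0,v0=u-75,max(0,v-70); c=g['color'][v0:v0+140,u0:u0+150]; print(u0,v0); cv2.imwrite('pics/w12.png',cv2.resize(c,None,fx=4,fy=4,interpolation=cv2.INTER_CUBIC))
E
```

```text
clock: 25.6
tool_pos: [0.5808, 0.2239, 0.2234]
orientation: [-3.14, -0.002, 1.66]
ft_force: [-0.3, -0.6, -0.8]
grip_width: 0.7
t 25.6 pos [0.5808 0.2239 0.2234] jawhead 0.089 z [-0.002  0.002 -1.   ] q [0.18 0.54 1.2  0.   1.4  0.09] F [-0.3 -0.6 -0.8] g 0.7
336 68
261 0
```

View pics/w12.png

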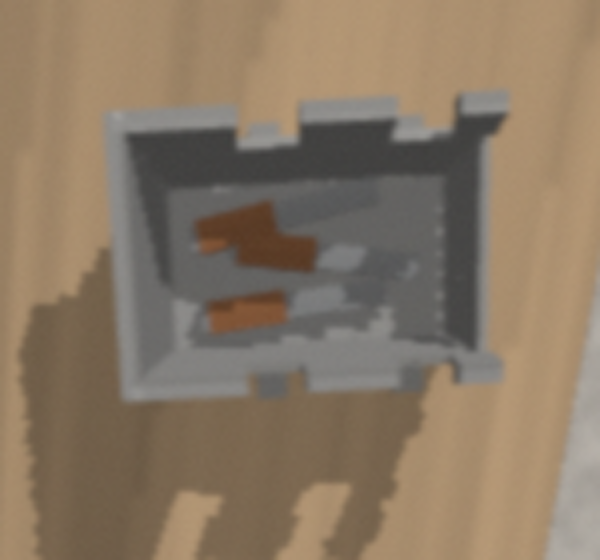

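The crop shows bin_b with its front at the right. Its rim corners are FL (508,93), FR (502,381), RR (124,401) and RL (107,112), and the gouges are inside.

```bash
python3 - <<'E'
from h import *
g=snap('wrist')
px=np.array([(508,93),(502,381),(124,401),(107,112)])/4+[261,0]-.3
c,a=binfit(g,px); cv2.imwrite('pics/full12.png',g['color'])
ha=a+np.pi; p=c+.008*np.array([np.cos(ha),np.sin(ha)]); print('hand',p); go(*p,.20,ha-np.pi/2-.002)
E
```

```text
len 89.5 90.1 wid 61.2 61.9
centre [590. 334.] head 0.136 0.131
hand [0.58207801 0.3329146 ]
turn [ 0.002 -0.002 -1.616] shift [10.83  1.08  2.48] dh 1.616 q6 -1.19
```

View pics/full12.png

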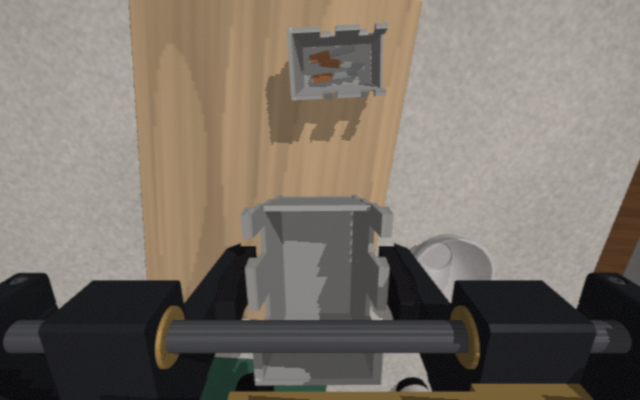

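Bin_a is held level and square: front posts at row ~207 (246…390), rear rim edge at row ~384. I'll check its in-hand offset.

```bash
python3 - <<'E'
from h import *
g=snap('wrist'); s=read_state(); m=R.from_euler('xyz',s['orientation']).as_matrix()
P=ray(g,[(246,207),(390,207),(258,384),(382,384)],s['tool_pos'][2]+.024)-s['tool_pos']; print((P@m*1000).round(1))
c=g['color'][190:260,230:410]; cv2.imwrite('pics/w13.png',cv2.resize(c,None,fx=4,fy=4,interpolation=cv2.INTER_CUBIC))
E
python3 -m handwheel '[[[0,0,-1.616],[10.8,1.1,2],5],[[0,0,-1.616],[10.8,1.1,2],5],[[0,0,-1.616],[10.8,1.1,2],5],[[0,0,-1.616],[10.8,1.1,2],5],[[0,0,-1.616],[10.8,1.1,2],5],[[0,0,-1.616],[10.8,1.1,2],5],[[0,0,-1.616],[10.8,1.1,2],5],[[0,0,-1.616],[10.8,1.1,2],5],[[0,0,-1.616],[10.8,1.1,2],5],[[0,0,-1.616],[10.8,1.1,2],5]]'
python3 -c "
from h import *
st(); go(.5821,.3329,.2,1.703)"
```

```text
[[ 40.  -29.3 -23.9]
 [ 40.   28.6 -23.9]
 [-52.9 -29.8 -24.1]
 [-52.9  31.4 -24.1]]
clock: 26.75
tool_pos: [0.5821, 0.3326, 0.2052]
orientation: [3.139, 0.001, -3.117]
ft_force: [0.3, 0.2, -0.4]
grip_width: 0.702
t 26.75 pos [0.5821 0.3326 0.2052] jawhead 1.595 z [ 0.     0.002 -1.   ] q [ 0.34  0.67  1.04  0.    1.43 -1.25] F [ 0.3  0.2 -0.4] g 0.702
turn [ 0.002  0.001 -0.108] shift [-0.    0.03  0.52] dh 0.108 q6 -1.18
```

View pics/w13.png

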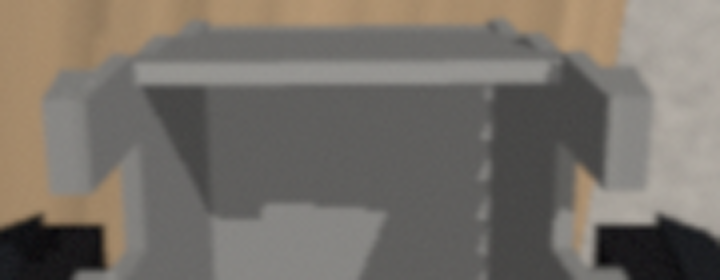

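The crop shows the front post tops at row ~215, so the in-hand centre offset is about 8.3 mm, as planned. I'll approach above the lower bin.

```bash
python3 -m handwheel '[[[0,0,-0.108],[0,0,3],5],[[0,0,-0.108],[0,0,7],5],[[0,0,-0.108],[0,0,10],5],[[0,0,-0.108],[0,0,11.5],5],[[0,0,-0.108],[0,0,12],5],[[0,0,-0.108],[0,0,12],5],[[0,0,-0.108],[0,0,12],5]]'
python3 -c "
from h import *
st(); go(.5818,.3329,.066,1.703)"
```

```text
clock: 27.45
tool_pos: [0.5828, 0.3332, 0.087]
orientation: [3.139, 0.004, -3.009]
ft_force: [0.2, -0.2, 0.5]
grip_width: 0.699
t 27.45 pos [0.5828 0.3332 0.087 ] jawhead 1.703 z [ 0.003  0.003 -1.   ] q [ 0.34  0.77  1.18  0.    1.19 -1.36] F [ 0.2 -0.2  0.5] g 0.699
turn [0.003 0.004 0.   ] shift [ 0.11 -0.02  2.1 ] dh -0.0 q6 -1.18
```

```bash
python3 -m handwheel '[[[0.003,0.004,0],[0.1,0,0.7],5],[[0.003,0.004,0],[0.1,0,1.0],5],[[0.003,0.004,0],[0.1,0,1.2],5],[[0.003,0.004,0],[0.1,0,1.2],5]]'
python3 - <<'E'
from h import *
st(); go(.5818,.3329,.066,1.703)
g=snap('side'); t=snap('top')
a=cv2.resize(g['color'][250:340,205:315],None,fx=5,fy=5,interpolation=cv2.INTER_CUBIC)
b=cv2.resize(t['color'][160:240,155:215],None,fx=4,fy=5.625,interpolation=cv2.INTER_CUBIC)
cv2.imwrite('pics/s14.png',np.hstack([a,b]))
E
```

```text
clock: 27.85
tool_pos: [0.5818, 0.3331, 0.0747]
orientation: [-3.141, -0.001, -3.009]
ft_force: [-0.9, 0.1, -0.1]
grip_width: 0.701
t 27.85 pos [0.5818 0.3331 0.0747] jawhead 1.703 z [-0.001 -0.    -1.   ] q [ 0.35  0.78  1.19 -0.    1.17 -1.36] F [-0.9  0.1 -0.1] g 0.701
turn [-0.    -0.001  0.   ] shift [-0.   -0.02  0.87] dh -0.0 q6 -1.18
```

View pics/s14.png

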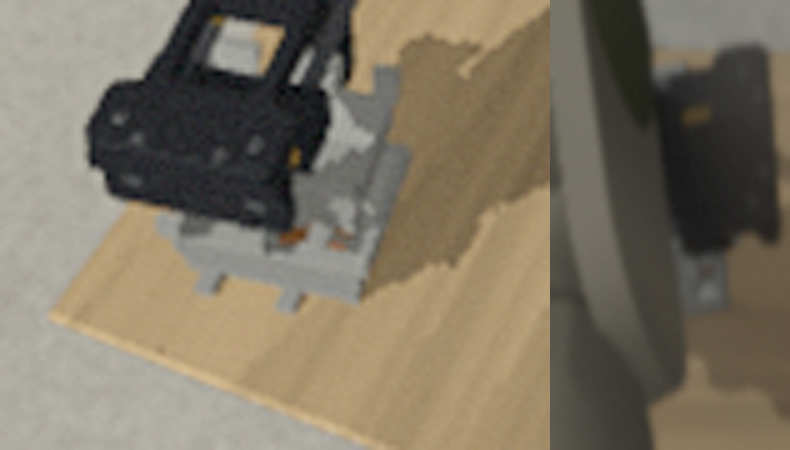

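The side crop shows bin_a in the gripper just above bin_b and aligned with it; the top view is mostly hidden. I'll lower in small steps while watching the force.

```bash
python3 -m handwheel '[[[0,0,0],[0,-0.02,0.3],5],[[0,0,0],[0,-0.02,0.5],5],[[0,0,0],[0,-0.02,0.7],5],[[0,0,0],[0,-0.02,0.7],5]]'
python3 -m handwheel '[[[0,0,0],[0,0,0.1],5],[[0,0,0],[0,0,0.15],5],[[0,0,0],[0,0,0.15],5]]'
python3 -c "
from h import *
st(); go(.5818,.3329,.066,1.703)"
```

```text
clock: 28.35
tool_pos: [0.5818, 0.3329, 0.0677]
orientation: [-3.141, -0.001, -3.009]
ft_force: [-0.2, 0.4, -0.4]
grip_width: 0.7
clock: 28.65
tool_pos: [0.5818, 0.3329, 0.0663]
orientation: [-3.141, -0.001, -3.009]
ft_force: [-0.8, 0.2, 0.2]
grip_width: 0.699
t 28.65 pos [0.5818 0.3329 0.0663] jawhead 1.703 z [-0.001 -0.    -1.   ] q [ 0.35  0.79  1.19 -0.    1.16 -1.36] F [-0.8  0.2  0.2] g 0.699
turn [-0.    -0.001  0.   ] shift [0.   0.   0.03] dh -0.0 q6 -1.18
```

```bash
python3 -m handwheel '[[[0,0,0],[0,0,0.05],5],[[0,0,0],[0,0,0.05],5],[[0,0,0],[0,0,0.05],5]]'
python3 -m handwheel '[[[0,0,0],[0,0,0],6.4],[[0,0,0],[0,0,0],6.8],[[0,0,0],[0,0,0],7.5],[[0,0,0],[0,0,0],8.8],[[0,0,0],[0,0,0],8.8],[[0,0,0],[0,0,0],8.8],[[0,0,0],[0,0,-2],8.8],[[0,0,0],[0,0,-5],8.8],[[0,0,0],[0,0,-9],8.8],[[0,0,0],[0,0,-13],8.8]]'
python3 -c "
from h import *
st(); go(.50,.18,.25,1.703)"
```

```text
clock: 28.95
tool_pos: [0.5819, 0.3329, 0.0661]
orientation: [-3.141, -0.0, -3.009]
ft_force: [-0.7, -0.5, 4.0]
grip_width: 0.698
clock: 29.95
tool_pos: [0.5817, 0.3328, 0.1974]
orientation: [-3.141, -0.001, -3.009]
ft_force: [0.3, 0.7, 0.5]
grip_width: 0.994
t 29.95 pos [0.5817 0.3328 0.1974] jawhead 1.703 z [-0.001 -0.001 -1.   ] q [ 0.35  0.67  1.05 -0.    1.42 -1.36] F [0.3 0.7 0.5] g 0.994
turn [-0.    -0.001  0.   ] shift [ 10.12 -14.07  -5.24] dh -0.0 q6 -1.36
```

Contact came at the expected height (+4 N), then I released and lifted clear. I'll move the arm away and check everything from above and the side.

```bash
python3 -m handwheel '[[[0,0,0],[18,-28,-8],8.8],[[0,0,0],[18,-28,-8],8.8],[[0,0,0],[18,-28,-8],8.8],[[0,0,0],[18,-28,-8],8.8],[[0,0,0],[18,-28,-8],8.8],[[0,0,0],[18,-28,-8],8.8],[[0,0,0],[18,-28,-8],8.8],[[0,0,0],[18,-28,-8],8.8],[[0,0,0],[18,-28,-8],8.8]]'
python3 - <<'E'
from h import *
st(); g=snap('side'); t=snap('top')
a=cv2.resize(g['color'][230:340,205:325],None,fx=3.6,fy=3.6,interpolation=cv2.INTER_CUBIC)
b=cv2.resize(t['color'][160:230,155:215],None,fx=5.66,fy=5.66,interpolation=cv2.INTER_CUBIC)[:a.shape[0]]
cv2.imwrite('pics/s15.png',np.hstack([a,b])); cv2.imwrite('pics/t15.png',t['color'])
E
```

```text
clock: 30.85
tool_pos: [0.4403, 0.0312, 0.278]
orientation: [-3.141, -0.0, -3.011]
ft_force: [-0.9, -0.1, 0.4]
grip_width: 0.998
t 30.85 pos [0.4403 0.0312 0.278 ] jawhead 1.701 z [ 0. -0. -1.] q [-0.2   0.1   1.66 -0.    1.38 -1.9 ] F [-0.9 -0.1  0.4] g 0.998
```

The viewer's limit is reached, so I'll verify numerically. I'll check the grey mask extents in both views against the projected corners of a correct stack, versus a nested or dropped one.

```bash
cat >> h.py <<'E'
def greymask(g,u,v,r):
    h=cv2.cvtColor(g['color'],cv2.COLOR_BGR2HSV); m=np.zeros(h.shape[:2],np.uint8); s=np.s_[max(0,v-r):v+r,max(0,u-r):u+r]
    m[s]=cv2.inRange(h[s],(0,0,20),(179,60,255)); m=cv2.morphologyEx(m,cv2.MORPH_OPEN,np.ones((3,3)))
    n,l,st_,c=cv2.connectedComponentsWithStats(m); k=l[v,u]
    if k==0: k=1+np.argmax(st_[1:,4])
    return (l==k).astype(np.uint8)*255
E
python3 - <<'E'
from h import *
t=snap('top'); g=snap('side')
c=np.array([.590,.334]); a=.1335; M=np.array([[np.cos(a),-np.sin(a)],[np.sin(a),np.cos(a)]])
def rim(z,hx=.0455,hy=.031): return np.c_[(np.array([[hx,hy],[hx,-hy],[-hx,-hy],[-hx,hy]])@M.T+c),np.full(4,z)]
for n,G in(('top',t),('side',g)):
    u,v=proj(G,[.59,.334,.07])[0].astype(int); m=greymask(G,u,v,50)
    ct=max(cv2.findContours(m,0,cv2.CHAIN_APPROX_NONE)[0],key=cv2.contourArea); print(n,(u,v),'mask bbox',cv2.boundingRect(ct),cv2.contourArea(ct))
    for z in (.090,.076): print(z,proj(G,rim(z)).round(1).tolist())
    print('ext',[tuple(ct[i,0]) for i in (ct[:,0,0].argmin(),ct[:,0,0].argmax(),ct[:,0,1].argmin(),ct[:,0,1].argmax())])
    if n=='top':
        P=ray(G,ct[:,0],.09)[:,:2]*1000; print(cv2.minAreaRect(P.astype(np.float32)))
E
```

```text
top (np.int64(180), np.int64(195)) mask bbox (130, 145, 100, 100) 5916.5
0.09 [[162.0, 175.7], [189.5, 171.9], [193.2, 211.6], [165.3, 215.4]]
0.076 [[164.0, 177.0], [191.2, 173.3], [194.8, 212.5], [167.3, 216.3]]
ext [(np.int32(130), np.int32(145)), (np.int32(229), np.int32(169)), (np.int32(130), np.int32(145)), (np.int32(130), np.int32(244))]
((589.85791015625, 334.384765625), (227.1481170654297, 224.7158966064453), 89.71356201171875)
side (np.int64(260), np.int64(279)) mask bbox (210, 229, 77, 100) 4945.0
0.09 [[231.9, 280.7], [243.9, 257.9], [285.4, 265.9], [275.9, 289.8]]
0.076 [[232.8, 285.3], [244.7, 262.4], [285.8, 270.4], [276.3, 294.4]]
ext [(np.int32(210), np.int32(229)), (np.int32(286), np.int32(283)), (np.int32(210), np.int32(229)), (np.int32(210), np.int32(328))]
```

The mask merges with the table in both fixed views. I'll use the wrist camera instead, with the stack seen against the plywood.

```bash
python3 -c "
from h import *
go(.58,.26,.26,.1335)"
```

```text
turn [-1.000e-03 -1.000e-03  1.571e+00] shift [-16.87  20.68   1.69] dh -1.571 q6 0.29
```

```bash
python3 -m handwheel '[[[0,0,1.571],[-16.9,20.7,1.7],8.8],[[0,0,1.571],[-16.9,20.7,1.7],8.8],[[0,0,1.571],[-16.9,20.7,1.7],8.8],[[0,0,1.571],[-16.9,20.7,1.7],8.8],[[0,0,1.571],[-16.9,20.7,1.7],8.8],[[0,0,1.571],[-16.9,20.7,1.7],8.8],[[0,0,1.571],[-16.9,20.7,1.7],8.8],[[0,0,1.571],[-16.9,20.7,1.7],8.8],[[0,0,1.571],[-16.9,20.7,1.7],8.8],[[0,0,1.571],[-16.9,20.7,1.7],8.8]]'
python3 -m handwheel '[[[0,0,0],[0,0,0],8.8],[[0,0,0],[0,0,0],8.8]]'
python3 - <<'E'
from h import *
st(); G=snap('wrist','w16.png'); c=np.array([.590,.334]); a=.1335; M=np.array([[np.cos(a),-np.sin(a)],[np.sin(a),np.cos(a)]])
u,v=proj(G,[.59,.334,.07])[0].astype(int); m=greymask(G,u,v,75); print(u,v)
s=m[max(0,v-60):v+60:3,u-75:u+75:2]
for r in s: print(''.join('#' if x else '.' for x in r))
ct=max(cv2.findContours(m,0,cv2.CHAIN_APPROX_NONE)[0],key=cv2.contourArea); print(cv2.boundingRect(ct))
for z in (.09,.076,.048):
    P=ray(G,ct[:,0],z)[:,:2]*1000; print(z,cv2.minAreaRect(P.astype(np.float32)))
E
```

```text
clock: 32.05
tool_pos: [0.58, 0.2615, 0.259]
orientation: [-3.138, -0.0, 1.816]
ft_force: [0.1, 0.5, 1.0]
grip_width: 1.0
clock: 32.25
tool_pos: [0.5797, 0.2624, 0.2583]
orientation: [-3.137, -0.0, 1.821]
ft_force: [-0.1, -0.1, -0.8]
grip_width: 0.999
t 32.25 pos [0.5797 0.2624 0.2583] jawhead 0.25 z [-0.004 -0.001 -1.   ] q [ 0.24  0.56  1.08  0.    1.5  -0.01] F [-0.1 -0.1 -0.8] g 0.999
345 108
...........................................................................
...........................................................................
...........................................................................
...........................................................................
...........................................................................
...........................................................................
...........................................................................
.................######....................................................
.................######..####..#######.....................................
................
[... 1970 characters left out ...]
.................................................................
...........................................................................
...........................................................................
...........................................................................
...........................................................................
(298, 68, 105, 79)
0.09 ((590.8063354492188, 335.3160400390625), (91.06912994384766, 62.65290451049805), 8.01547908782959)
0.076 ((592.2250366210938, 334.904541015625), (95.1241226196289, 65.442626953125), 8.01546573638916)
0.048 ((595.0623779296875, 334.0815734863281), (103.23404693603516, 71.02204895019531), 8.015464782714844)
```

At rim height 0.090 m the upper bin measures 91.1 × 62.7 mm, which matches its true rim, so it stands level on the lower rim and is not nested. It is centred to about 1.5 mm with its front toward the robot, opposite bin_b's. Nothing is touched, so I'm handing in.

```bash
python3 -c "
from h import *
print(workorder.sign_off()); st()"
```

```text
the job is handed in; nothing more can be done
None
the job is handed in; nothing more can be done
```

I set out the mat and stacked the bins in the order asked, and handed the job in at about 32 s of the 112 s, with the gripper open and clear of everything. No check failed, but some of what you asked I did not check directly.

**Last checks (wrist camera):**

| Item | Result |
|---|---|
| Block | Lino face up, within about 1 mm of the mat's centre and parallel to its long side to about 0.002 rad |
| Jar | Within about 0.5 mm of its target, left of the block |
| Pot | Within about 1–1.5 mm of its target, behind the block |
| Upper bin | Rim measured 91.1 × 62.7 mm at 90 mm height, so it stands level on the lower rim and is not nested; centred to about 1.5 mm, fronts at opposite ends |

**What disagreed or went unchecked:**
- **Camera disagreement:** the top camera read positions on the board about 3 mm to the right of what the wrist camera read. I used the wrist values, which agreed with where the gripper met each object.
- **Final stack check:** I checked the finished stack only by measurement. The picture limit was used up, and in the top and side views the stack blended into the table.
- **Lower bin:** I did not measure it again after stacking. The only sign I have is that the contact force was just 4 N when the upper bin touched down.
- **Tub and bottle:** I did not measure them again at the end. I planned every move to stay clear of them.

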